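# Put the hand stamp away in the push-latch drawer

### The arm

A 6-joint arm with a two-finger parallel gripper is mounted at the origin on the work surface. World frame = base frame: x ahead of the robot, y to its left, z up, the work surface at z = 0. Lengths are in m, angles in degrees, forces in N, time in s.
With the tool pointing down it reaches from about 0.35 to 0.725 m from the base axis. Payload 6 kg.
Tool frame: the origin (TCP) lies between the finger pads; the fingertips stand ctrl.tip_reach ahead of it and the grasp point (between the pads) lies 8 mm behind it (ctrl.tip_reach is the distance from the TCP to the fingertips, in m); z points along the fingers, y is the line along which they close (so a half turn about z gives the same grasp; the last joint's range is limited). The gripper opens to 85 mm and grips with 20 to 120 N. Pads are 22 mm wide; open, the fingers measure 114 mm over their backs; the gripper's body (76 mm by 85 mm) begins 54 mm behind the grasp point. The pads swing forward as they close: fully open they stand 13 mm farther back than shut.
Start: joints at [-54.849, 2.303, 4.859, 0, -92.561, -19.12], TCP at [0.166, -0.577, 0.242] pointing down, gripper open.
Joint ranges: [-146.85, 146.85], [-73.84, 115.35], [-62.03, 85.46], [-188.31, 113.3], [-161.28, -10.13], [-171.36, 171.36]. Speed limits (degrees/s): [147.25, 147.25, 172.46, 180, 180, 180].

### API

Orientations are given as a 3x3 rotation matrix whose columns are the frame's x, y, z axes.
In Python, from station import ctrl gives the robot as it stands. The module is installed in compiled form; this text tells all that it offers.
- The arm moves only by the shell command python3 -m jog 'ROWS' [FORCE]. ROWS is JSON, a list of rows, each a list of 5 numbers: the shift along the tool's x, y, z in cm, then the turn about the tool's z in degrees, then the finger opening in cm, from 0 to 8.54. A call has 1 to 20 rows; each row shifts and turns the commanded pose from where the row before left it, along the tool's axes as they then stand; what a row does not reach is not made up. A row lasts 1/12 s, in which the tool goes at most 41.7 mm and 7.16 degrees, less where a joint would pass 70% of its speed; a pose out of reach is approached as far as the arm can. A call with a gripper value outside its range is refused whole. The fingers move at their own pace and stop on an object; FORCE is the grip in N (left out, the last holds). Time passes only in rows, so rows that do not move let the fingers close. It gives the time, the measured TCP pose, the force, the opening and the grip force at its end, in the units of the state.
- ctrl.observe(): the state, without advancing time (a new reading comes with each control period).
- ctrl.capture(name): name is "side" or "top" or "wrist"; returns a dict with "color" (420x560x3 uint8, blue, green, red), "fx", "fy", "cx", "cy" (pixels), "k1" (the pictures are not rectified: a ray, as slopes to the right and down, at radius r is drawn at 1 + k1 r^2 times it, then the intrinsics apply), "R" (3x3) and "t" (3): a world point X has camera coordinates R X + t. Camera axes: x right, y down, z forward; pixel columns grow to the right and rows downward; lengths in m; the calibration is good to about 2 mm. A picture is of the moment at which its call begins. There is no depth.
- ctrl.sign_off(): hands the job in; it is judged then, once.
The state is a dict: "t": time; "joints": joint angles; "joint_velocities": joint speeds; "effort": joint torques, N m; "position": TCP position; "eef_rot": TCP orientation; "contact_force": force on the tool from outside, world axes, zero at the start; "ft_torque": the same for the moment, N m; "opening": finger opening in m; "finger_force": force on a finger pad.
Only numpy, scipy, OpenCV 4.12 (cv2) and the standard library are available. Lean on these libraries where they do the work, as an engineer would, in place of code of your own. Each camera call takes 0.05 s, during which the arm holds its last target. There are 200 camera calls.

### The job

Push the handleless front of the little desktop drawer unit until its latch lets go and the drawer springs right out; stand the knob-handled hand stamp upright in the drawer; then push the front in again until the latch catches, so that the drawer stays shut by itself. Push gently, feeling for the end of travel and never with more than 16 N, and do not move anything else on the desk.

Things in the scene. Friction and masses are not known exactly. Their poses are not given: they have to be found in the camera images.
- unit: Wooden desktop drawer unit, fixed to the desk, 200 deep (x) x 220 wide (y) x 90 high. Origin: centre of its underside, on the desk; own -x is the way its drawer opens (about towards the robot), z up. At its sides two 10 mm cheeks, 90 high and 200 apart inside, run the full depth.
- drawer: The drawer. Its plain light-wood front has no handle: 194 wide, 76 high (12 to 88 above the desk), 12 thick. Origin: centre of the front's outer face; axes as the unit's. A spring always drives it out: 4.5 N when shut, 2.2 N when open, plus 14 N per m/s. More than 16 N is too much for the front.
- shut_face (a point): Point on the unit where the front's outer face has its centre when latched (within 3 mm), flush with the cheeks, 50 above the desk. To open: push the front 10 to 21 mm inward from here to a springy end stop (6 N per mm), then let go and keep out of its way. The stop's depth varies unseen and must be felt: 10 to 12 N on the front means it is reached; free slow travel (10 mm/s) takes under 8 N.
- open_face (a point): Where the centre of the front's outer face comes to rest when the drawer has sprung out, 80 mm out from shut_face. To shut: push the front in past flush, 7 to 18 mm beyond shut_face, to the same springy stop (10 to 12 N felt), then let go: it comes back and stays latched. Let go too early it comes out again; one push too many opens it again.
- top_edge (a point): Middle of the front edge of the unit's top board, 90 above the desk, 40 behind the front edges of the cheeks: between it and the shut front there is a slot open from above. The front may go in 26 mm before it meets a hard stop.
- drawer_in (a point): Centre of the drawer tray's inner floor, 66 behind the front's outer face, 16 above the desk; axes as the unit's. Inside 108 long (x) x 170 wide (y); side and back walls 29 high, the front 72 high over the floor. Sprung out, the first 108 mm behind the front's inner face are open from above. The top board is 64 above the floor.
- stamp: Wooden hand stamp standing upright: block 46 x 32 mm, 19 high, with a round turned knob handle above it, 27 dia at its widest, 40 to 50 mm above the desk (waist 16 dia at 26 mm). Total height 58. Origin: centre of its underside, z up along the handle. About 0.09 kg.
- glue_stick: Bystander, leave it alone: upright white glue stick with a grey cap, 25 dia x 80 high mm. Origin: centre of its underside.
- paperweight: Bystander, leave it alone: low clear glass dome, 52 dia x 31 high mm. Origin: centre of its underside.
- bottle: Bystander, leave it alone: brown glass bottle, 62 dia x 230 high mm. Origin: centre of its underside.
- mouse: Bystander, leave it alone: black computer mouse, 100 x 58 x 30 mm. Origin: centre of its underside.
- disc_spindle: Bystander, leave it alone: clear drum of discs, 126 dia x 85 high mm. Origin: centre of its underside.
- pen: Bystander, leave it alone: blue marker pen with white cap lying flat, 130 x 12 x 12 mm. Origin: centre of its underside.
- card_pack: Bystander, leave it alone: flat blue card pack, 55 x 85 x 22 mm. Origin: centre of its underside.
Not all that is in view belongs to the job. Of the things shaped like the stamp, the wooden one is meant.

How it is judged:
By the outcome, as a careful person would: the job done as asked, in the order asked, and still so for the second after the job is handed in, with the robot touching nothing.
It also fails if it takes over 72 s, if anything falls off the work surface, if the arm or the gripper's body presses on something with over 40 N, if the wrist force passes 120 N, or if a joint passes its speed limit or range.

## Working session

There is one attempt and no reset: what is moved stays moved. The work goes in short steps, Python scripts to look and compute and a shell command to move; the robot and the scene stay as the last step left them, time stands still between calls to the robot, and variables do not carry over. Pictures are saved under pics/ and viewed, at most 10 in all, crops included, and the job is handed in when it is done.

```bash
mkdir -p pics; cat > h.py <<'E'
import numpy as np, cv2, json
from station import ctrl
def snap(cam,name):
    c=ctrl.capture(cam); cv2.imwrite(f'pics/{name}.png',c['color'])
    np.savez(f'pics/{name}.npz',**{k:c[k] for k in('fx','fy','cx','cy','k1','R','t','color')}); return c
def load(name): return dict(np.load(f'pics/{name}.npz'))
def ray(c,u,v):
    d=np.array([(u-c['cx'])/c['fx'],(v-c['cy'])/c['fy']]); s=d.copy()
    for _ in range(20): s=d/(1+c['k1']*(s@s))
    R=np.array(c['R']);t=np.array(c['t']); return -R.T@t, R.T@np.array([*s,1])
def atz(c,u,v,z):
    o,d=ray(c,u,v); return o+d*(z-o[2])/d[2]
def proj(c,X):
    p=np.array(c['R'])@np.array(X)+np.array(c['t']); s=p[:2]/p[2]; s=s*(1+c['k1']*(s@s)); return np.array([s[0]*c['fx']+c['cx'],s[1]*c['fy']+c['cy']])
def togo(P,z=None):
    s=ctrl.observe(); return np.array(s['eef_rot']).T@(np.array(P)-np.array(s['position']))*100
E
python3 - <<'E'
from h import *
a=snap('top','top1');b=snap('side','side1')
cv2.imwrite('pics/both.png',cv2.resize(np.vstack([a['color'],b['color']])[:,:],(400,600)))
s=ctrl.observe();print(s['eef_rot'],s['position'],s['contact_force'],ctrl.tip_reach,s['t'])
for c in(a,b):print(-np.array(c['R']).T@np.array(c['t']),np.array(c['R']))
E
```

```text
[[-9.61113857e-01 -2.76151834e-01 -5.64024221e-04]
 [-2.76152377e-01  9.61112728e-01  1.47934026e-03]
 [ 1.33568332e-04  1.57757105e-03 -9.99998747e-01]] [ 0.16569152 -0.57638523  0.24138446] [-0.50050297  0.46522779 -0.25485333] 0.011 0.1
[0.33717043 0.01941888 1.27591631] [[ 0.00967552 -0.99965745 -0.02431797]
 [-0.98745927 -0.00571949 -0.15777033]
 [ 0.1575772   0.02553952 -0.98717636]]
[ 0.44558199 -0.72339932  0.79992215] [[ 9.95155059e-01 -9.83172486e-02 -3.56649670e-04]
 [-6.77385418e-02 -6.83002970e-01 -7.27267787e-01]
 [ 7.12593750e-02  7.23768376e-01 -6.86353728e-01]]
```

View pics/top1.png

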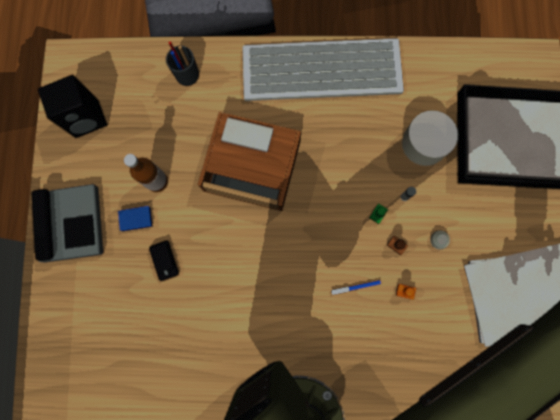

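View pics/side1.png

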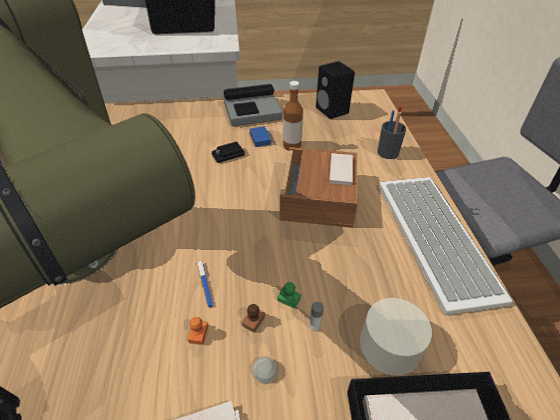

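The top view shows the unit with corners near (222,115), (300,130), (283,207) and (203,188), its front facing down in the image. The brown wooden stamp is at (398,245), with green and orange lookalikes at (379,213) and (405,291). In the side view the stamp is at (253,317). I'll enlarge both.

```bash
python3 - <<'E'
from h import *
a=load('top1')['color'];b=load('side1')['color']
f=lambda i,x,y,w,h,W,H:cv2.resize(i[y:y+h,x:x+w],(W,H),interpolation=cv2.INTER_CUBIC)
l=f(a,195,105,110,110,440,440)
r=np.vstack([f(a,370,200,60,60,300,300),f(b,225,280,60,60,300,300)])
L=np.vstack([l,np.zeros((160,440,3),np.uint8)])
cv2.imwrite('pics/c1.png',np.hstack([L,r]))
E
```

```text
(no output)
```

View pics/c1.png

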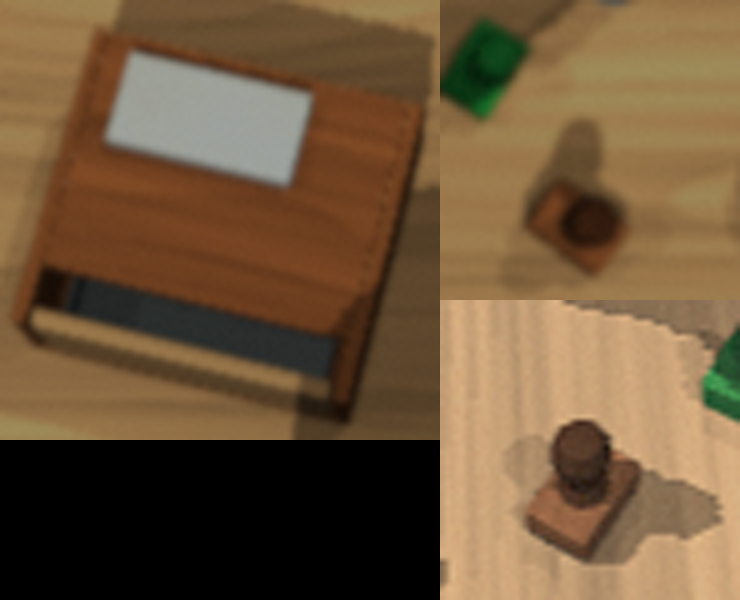

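```bash
python3 - <<'E'
from h import *
a=load('top1');b=load('side1')
for u,v in [(97,28),(423,107),(348,405),(15,320)]: print('unit',atz(a,195+u/4,105+v/4,.09).round(4))
for u,v in [(87,228),(122,180),(190,232),(157,275)]: print('blk',atz(a,370+u/5,200+v/5,.019).round(4))
print('knob',atz(a,370+152/5,200+220/5,.05).round(4))
for u,v in [(87,210),(143,257),(200,165)]: print('blk side',atz(b,225+u/5,280+v/5,.019).round(4))
print('knob',atz(b,225+141/5,280+148/5,.05).round(4))
E
```

```text
unit [0.7813 0.2112 0.09  ]
unit [7.282e-01 6.000e-04 9.000e-02]
unit [0.5352 0.0467 0.09  ]
unit [0.5883 0.257  0.09  ]
blk [ 0.445  -0.2264  0.019 ]
blk [ 0.4702 -0.2452  0.019 ]
blk [ 0.4432 -0.2799  0.019 ]
blk [ 0.4208 -0.2621  0.019 ]
knob [ 0.4466 -0.2534  0.05  ]
blk side [ 0.4247 -0.2666  0.019 ]
blk side [ 0.4471 -0.2908  0.019 ]
blk side [ 0.4746 -0.2496  0.019 ]
knob [ 0.4494 -0.2579  0.05  ]
```

```bash
python3 -m jog '[[0,0,0,6,0],[0,0,0,6,0],[0,0,0,6,0],[0,0,0,6,0],[0,0,0,5.8,0]]'; python3 -c "
from h import *
print(togo([.522,.162,.16]))"
```

```text
t: 0.52
position: [0.1657, -0.5765, 0.2416]
eef_rot: [[-0.97, 0.243, -0.0], [0.243, 0.97, 0.001], [0.001, 0.001, -1.0]]
contact_force: [-0.4, -0.1, -0.2]
opening: 0.0256
finger_force: 0.0
[-16.62141261  80.2839268    8.22781129]
```

```bash
python3 -m jog '[[-0.8,4,0,0,0],[-0.8,4,0,0,0],[-0.8,4,0,0,0],[-0.8,4,0,0,0],[-0.8,4,0,0,0],[-0.8,4,0,0,0],[-0.8,4,0,0,0],[-0.8,4,0,0,0],[-0.8,4,0,0,0],[-0.8,4,0,0,0],[-0.8,4,0,0,0],[-0.8,4,0,0,0],[-0.8,4,0,0,0],[-0.8,4,0,0,0],[-0.8,4,0,0,0],[-0.8,4,0,0,0],[-0.8,4,0,0,0],[-0.8,4,0,0,0],[-0.8,4,0,0,0],[-0.8,4,0,0,0]]'; python3 -m jog '[[0,0,2,0,0],[0,0,2,0,0],[0,0,2,0,0],[0,0,2,0,0],[0,0,0,0,0],[0,0,0,0,0]]'; python3 -c "
from h import *
print(togo([.522,.162,.061]))
snap('wrist','w1')"
```

```text
t: 2.18
position: [0.5118, 0.1644, 0.2419]
eef_rot: [[-0.971, 0.237, -0.0], [0.237, 0.971, 0.0], [0.0, -0.0, -1.0]]
contact_force: [0.8, -0.1, 0.7]
opening: -0.0001
finger_force: 0.0
t: 2.68
position: [0.511, 0.1619, 0.1615]
eef_rot: [[-0.971, 0.238, -0.002], [0.238, 0.971, -0.002], [0.002, -0.002, -1.0]]
contact_force: [-0.1, -0.1, 0.7]
opening: -0.0001
finger_force: 0.0
[-1.08002362  0.29606539 10.04300779]
```

View pics/w1.png

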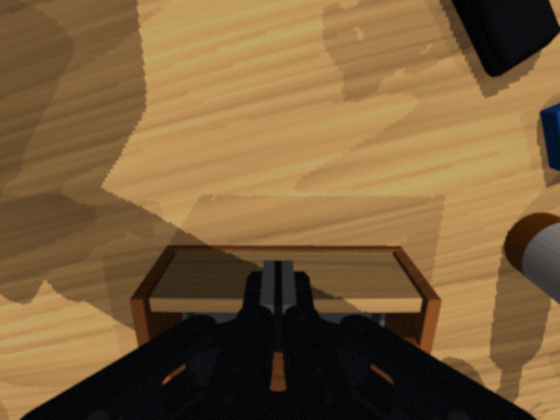

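The wrist view shows the unit's front square to the tool. The cheek front tops are at about (135,299) and (437,300), and the front's top edge runs along row ~299.

```bash
python3 -c "
from h import *
c=load('w1')
L=atz(c,135,299,.09);R=atz(c,437,300,.09)
print(L,R,(L+R)/2,np.linalg.norm(L-R),np.degrees(np.arctan2(*(L-R)[:2])))
print(togo((L+R)/2))
print(atz(c,170,247,0),atz(c,403,247,0))"
python3 -m jog '[[0,0.3,3,0,0],[0,0,3,0,0],[0,0,3,0,0],[0,0,1,0,0],[0,0,0,0,0]]'
```

```text
[0.54073084 0.05106205 0.09      ] [0.59231429 0.25806923 0.09      ] [0.56652256 0.15456564 0.09      ] 0.21333735456824077 -166.00761704548253
[-5.49594681  0.57301001  7.31306031]
[0.54295604 0.0485922  0.        ] [0.59564216 0.26375343 0.        ]
t: 3.15
position: [0.5114, 0.1646, 0.0609]
eef_rot: [[-0.971, 0.238, -0.003], [0.238, 0.971, -0.002], [0.002, -0.002, -1.0]]
contact_force: [1.0, -1.4, 0.1]
opening: 0.0
finger_force: 0.0
```

```bash
python3 -m jog '[[-1,0.2,0,0,0],[-1,0,0,0,0],[-1,0,0,0,0],[-0.4,0,0,0,0],[0,0,0,0,0],[0,0,0,0,0]]';python3 -m jog '[[-0.1,0,0,0,0],[-0.1,0,0,0,0],[-0.1,0,0,0,0],[-0.1,0,0,0,0],[-0.1,0,0,0,0],[-0.1,0,0,0,0]]'; python3 -m jog '[[-0.1,0,0,0,0],[-0.1,0,0,0,0],[-0.1,0,0,0,0],[-0.1,0,0,0,0]]'
```

```text
t: 3.65
position: [0.546, 0.1589, 0.0626]
eef_rot: [[-0.971, 0.239, -0.0], [0.239, 0.971, 0.0], [0.0, 0.0, -1.0]]
contact_force: [-1.4, -0.2, -0.3]
opening: -0.0001
finger_force: 0.0
t: 4.15
position: [0.5516, 0.1577, 0.0624]
eef_rot: [[-0.971, 0.238, 0.0], [0.238, 0.971, 0.0], [0.0, 0.0, -1.0]]
contact_force: [-0.2, 0.3, -0.7]
opening: 0.0001
finger_force: 0.0
t: 4.48
position: [0.5553, 0.1567, 0.0623]
eef_rot: [[-0.971, 0.238, -0.001], [0.238, 0.971, 0.0], [0.001, -0.0, -1.0]]
contact_force: [-2.7, 1.1, 1.7]
opening: 0.0001
finger_force: 1.5
```

```bash
python3 -m jog '[[-0.08,0,0,0,0],[-0.08,0,0,0,0],[-0.08,0,0,0,0],[-0.08,0,0,0,0]]'|grep -E "pos|cont|t:";python3 -m jog '[[-0.08,0,0,0,0],[-0.08,0,0,0,0],[-0.08,0,0,0,0],[-0.08,0,0,0,0]]'|grep -E "pos|cont"
```

```text
t: 4.82
position: [0.5583, 0.156, 0.0623]
eef_rot: [[-0.971, 0.238, -0.001], [0.238, 0.971, 0.0], [0.001, -0.0, -1.0]]
contact_force: [-5.1, 0.6, 2.7]
position: [0.5617, 0.1551, 0.0623]
contact_force: [-5.0, 0.3, 1.6]
```

```bash
for i in 1; do python3 -m jog '[[-0.08,0,0,0,0],[-0.08,0,0,0,0]]'|grep -E "pos|cont";done;  python3 -m jog '[[-0.06,0,0,0,0],[-0.06,0,0,0,0]]'|grep -E "pos|cont"
```

```text
position: [0.5632, 0.1547, 0.0623]
contact_force: [-5.4, 0.5, 2.4]
position: [0.5644, 0.1545, 0.0623]
contact_force: [-4.4, 0.7, 1.6]
```

```bash
python3 -m jog '[[-0.06,0,0,0,0],[-0.06,0,0,0,0]]'|grep -E "pos|cont"
```

```text
position: [0.5655, 0.1542, 0.0623]
contact_force: [-4.9, -0.2, 2.1]
```

```bash
python3 -m jog '[[-0.05,0,0,0,0],[-0.05,0,0,0,0]]'|grep -E "pos|cont"
```

```text
position: [0.5665, 0.1539, 0.0623]
contact_force: [-4.8, 0.8, 1.6]
```

```bash
cat > ok.sh <<'E'
# passes while the horizontal force is below 7.5 N
tee /dev/stderr | awk -F'[][,]' '/contact/{f=sqrt($2^2+$3^2)} END{printf "F %.1f\n",f; exit !(f<7.5)}'
E
python3 -m jog '[[-0.05,0,0,0,0],[-0.05,0,0,0,0]]'|grep -E "pos|cont"|bash ok.sh && python3 -m jog '[[-0.05,0,0,0,0],[-0.05,0,0,0,0]]'|grep -E "pos|cont"|bash ok.sh && python3 -m jog '[[-0.05,0,0,0,0],[-0.05,0,0,0,0]]'|grep -E "pos|cont"|bash ok.sh && python3 -m jog '[[-0.05,0,0,0,0],[-0.05,0,0,0,0]]'|grep -E "pos|cont"|bash ok.sh
```

```text
F 5.4
F 5.5
F 6.2
F 6.7position: [0.5703, 0.153, 0.0623]
contact_force: [-6.6, 0.9, 2.9]
```

```bash
python3 -m jog '[[-0.03,0,0,0,0],[-0.03,0,0,0,0]]'|grep -E "pos|cont"|bash ok.sh && python3 -m jog '[[-0.03,0,0,0,0],[-0.03,0,0,0,0]]'|grep -E "pos|cont"|bash ok.sh
```

```text
F 5.6
F 5.5position: [0.5714, 0.1527, 0.0622]
contact_force: [-5.5, -0.0, 2.1]
```

```bash
python3 -m jog '[[0,0,0,0,0]]'|grep -E "pos|cont"|bash ok.sh
```

```text
F 5.8position: [0.5715, 0.1527, 0.0623]
contact_force: [-5.8, 0.7, 2.8]
```

```bash
python3 -m jog '[[-0.05,0,0,0,0],[-0.03,0,0,0,0]]'|grep -E "pos|cont"|bash ok.sh && python3 -m jog '[[-0.05,0,0,0,0],[-0.03,0,0,0,0]]'|grep -E "pos|cont"|bash ok.sh&& python3 -m jog '[[-0.05,0,0,0,0],[-0.03,0,0,0,0]]'|grep -E "pos|cont"|bash ok.sh
```

```text
F 7.2
F 8.2position: [0.5726, 0.1524, 0.0623]
contact_force: [-8.2, 0.7, 4.3]
```

```bash
python3 -m jog '[[-0.03,0,0,0,0],[0,0,0,0,0]]'|grep -E "pos|cont"|bash ok.sh
```

```text
F 9.8position: [0.5727, 0.1523, 0.0623]
contact_force: [-9.5, 2.3, 4.5]
```

```bash
python3 -m jog '[[-0.03,0,0,0,0],[0,0,0,0,0]]'|grep -E "pos|cont"|bash ok.sh
```

```text
F 10.6position: [0.5729, 0.1523, 0.0623]
contact_force: [-10.5, 1.6, 6.1]
```

```bash
python3 -m jog '[[4.1,0,0,0,0],[4.1,0,0,0,0],[4.1,0,0,0,0],[3,0,0,0,0],[0,0,-4,0,0],[0,0,-4,0,6],[0,0,-2,0,6],[0,0,0,0,6]]'; python3 -c "
from h import *
snap('wrist','w2')
print(togo([.447,-.2555,.16]))"
```

```text
t: 8.23
position: [0.4278, 0.19, 0.1689]
eef_rot: [[-0.971, 0.237, 0.01], [0.238, 0.971, 0.006], [-0.008, 0.009, -1.0]]
contact_force: [0.2, 0.3, -0.4]
opening: 0.0359
finger_force: 0.0
[-12.54941854 -42.76457585   0.38541314]
```

View pics/w2.png

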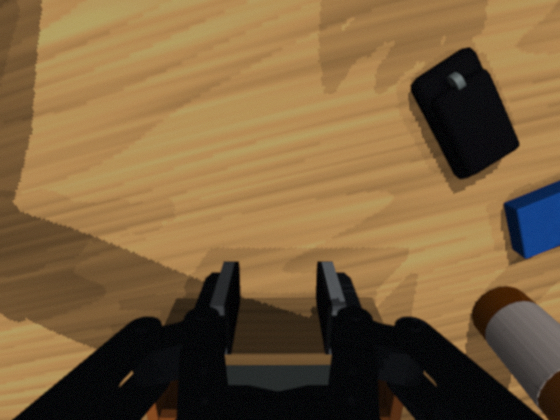

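The drawer has sprung out: the top edge of its front is at about row 354–363. Next is the stamp.

```bash
python3 -c "
from h import *
c=load('w2')
for v in (354,364):print(v,atz(c,279,v,.088))"; python3 -m jog '[[-1.05,-3.56,0,0,6],[-1.05,-3.56,0,0,6],[-1.05,-3.56,0,0,6],[-1.05,-3.56,0,0,6],[-1.05,-3.56,0,0,6],[-1.05,-3.56,0,0,6],[-1.05,-3.56,0,0,6],[-1.05,-3.56,0,0,6],[-1.05,-3.56,0,0,6],[-1.05,-3.56,0,0,6],[-1.05,-3.56,0,0,6],[-1.05,-3.56,0,0,6],[0,0,0,0,6],[0,0,0,0,6],[0,0,0,0,6]]'; python3 -c "
from h import *
snap('wrist','w3');c=snap('side','s3')
cv2.imwrite('pics/s3c.png',np.hstack([cv2.resize(c['color'][140:380,130:420],(580,480)) ]))"
```

```text
354 [0.53833084 0.16501925 0.088     ]
364 [0.54831481 0.16258796 0.088     ]
t: 9.53
position: [0.4456, -0.2566, 0.1613]
eef_rot: [[-0.971, 0.239, -0.001], [0.239, 0.971, 0.0], [0.001, -0.0, -1.0]]
contact_force: [0.0, -0.3, 0.4]
opening: 0.0595
finger_force: 0.0
```

View pics/w3.png

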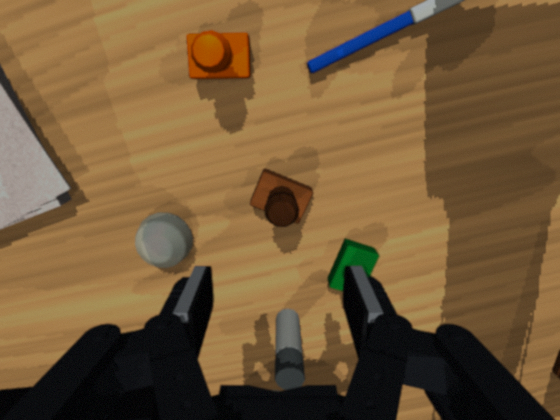

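View pics/s3c.png

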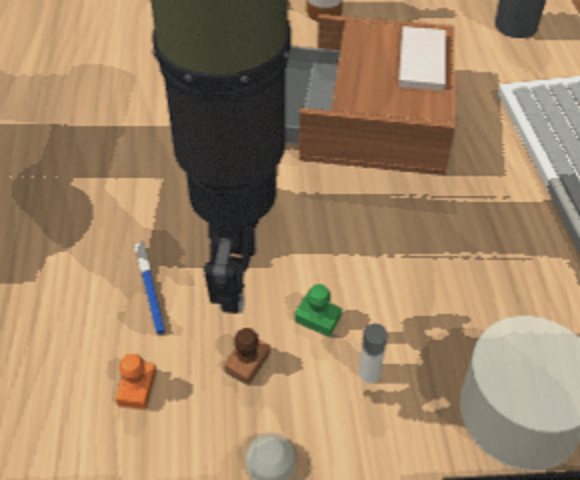

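The wrist view shows the brown stamp with its knob at (282,206) and its block centred at about (281,195). Nothing is close to where the fingers will come down. The side view shows the tray out, but the arm hides the front.

```bash
python3 -c "
from h import *
c=load('w3')
k=atz(c,282,206,.05);b=atz(c,282,195,.019)
print(k,b)
s=load('s3');print(atz(s,130+246/2,140+340/2,.05))
print(togo(k),togo([*k[:2],.037]))"
```

```text
[ 0.44603421 -0.25305597  0.05      ] [ 0.44704504 -0.25293237  0.019     ]
[ 0.44891988 -0.25886008  0.05      ]
[ 0.05459128  0.2489834  11.19784552] [ 0.05461904  0.24885121 12.49784551]
```

```bash
python3 -m jog '[[0,0.2,3,0,6],[0,0,3,0,6],[0,0,3,0,6],[0,0,2,0,6],[0,0,1.4,0,6],[0,0,0,0,6],[0,0,0,0,6]]' && python3 -m jog '[[0,0,0,0,2],[0,0,0,0,2],[0,0,0,0,2],[0,0,0,0,2],[0,0,0,0,2],[0,0,0,0,2],[0,0,0,0,2],[0,0,0,0,2]]' 25
```

```text
t: 10.22
position: [0.4464, -0.2535, 0.0383]
eef_rot: [[-0.972, 0.236, -0.001], [0.236, 0.972, -0.0], [0.001, -0.0, -1.0]]
contact_force: [0.6, -0.2, 0.4]
opening: 0.0597
finger_force: 0.0
t: 10.88
position: [0.4473, -0.2543, 0.04]
eef_rot: [[-0.971, 0.238, 0.003], [0.238, 0.971, -0.0], [-0.003, 0.0, -1.0]]
contact_force: [-0.2, 2.9, 6.2]
opening: 0.0253
finger_force: 24.6
```

```bash
python3 -m jog '[[0,0,-1,0,2],[0,0,-3,0,2],[0,0,-4,0,2],[0,0,-4,0,2],[0,0,-3,0,2],[0,0,0,0,2],[0,0,0,0,2]]';  python3 -c "
from h import *
a=snap('top','t4')['color'];b=snap('side','s4')['color']
A=cv2.resize(a[100:240,180:320],(560,560),interpolation=cv2.INTER_CUBIC)
B=cv2.resize(b[220:360,200:260],(240,560))
cv2.imwrite('pics/c4.png',np.hstack([A,B]))
print(togo([.552,.158,.19]))"
```

```text
t: 11.47
position: [0.447, -0.2546, 0.1909]
eef_rot: [[-0.971, 0.238, 0.004], [0.238, 0.971, -0.001], [-0.004, 0.0, -1.0]]
contact_force: [-0.2, -0.4, -1.8]
opening: 0.0252
finger_force: 24.8
[-0.49854417 42.5555095  -0.23445965]
```

View pics/c4.png

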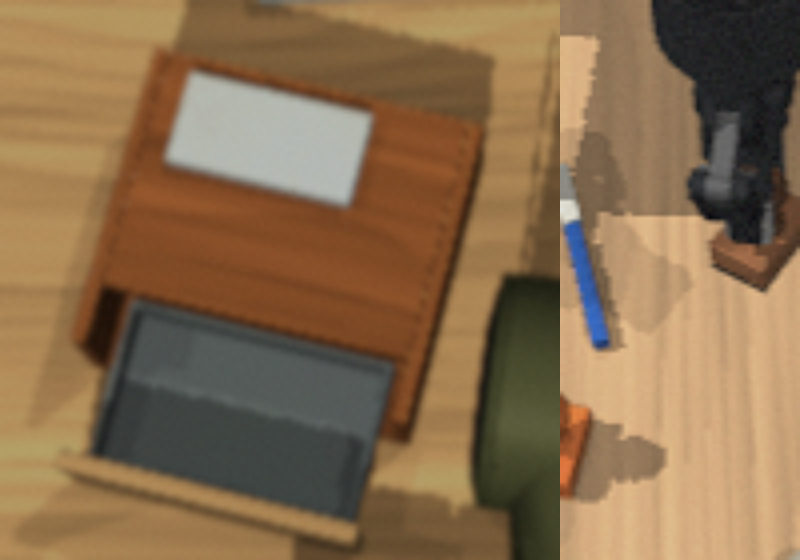

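The drawer is fully out. The top edge of its front runs from (60,466) to (355,543) in the crop, the tray is clear, and the stamp is held level.

```bash
python3 -c "
from h import *
a=load('t4')
p=[atz(a,180+u/4,100+v/4,z) for u,v,z in((62,470,.088),(353,545,.088),(140,300,.045),(397,365,.045))]
for q in p:print(q.round(4))
print((p[0]+p[1])/2,(p[2]+p[3])/2)"
python3 -m jog '[[0,3.85,0,0,2],[0,3.85,0,0,2],[0,3.85,0,0,2],[0,3.85,0,0,2],[0,3.85,0,0,2],[0,3.85,0,0,2],[0,3.85,0,0,2],[0,3.85,0,0,2],[0,3.85,0,0,2],[0,3.85,0,0,2],[-0.4,3.85,0,0,2],[0,0,0,0,2],[0,0,0,0,2]]'
```

```text
[0.5058 0.2626 0.088 ]
[0.4602 0.08   0.088 ]
[0.6247 0.2241 0.045 ]
[0.5821 0.0552 0.045 ]
[0.48304032 0.17128065 0.088     ] [0.60342577 0.13968741 0.045     ]
t: 12.65
position: [0.5502, 0.1574, 0.1854]
eef_rot: [[-0.972, 0.236, -0.005], [0.236, 0.972, -0.002], [0.004, -0.004, -1.0]]
contact_force: [-0.5, -0.8, -1.2]
opening: 0.025
finger_force: 25.0
```

```bash
python3 -m jog '[[0,0,3,0,2],[0,0,3,0,2],[0,0,3,0,2],[0,0,2,0,2],[0,0,1,0,2],[0,0,0.4,0,2],[0,0,0,0,2],[0,0,0,0,2]]'; python3 -m jog '[[0,0,0.1,0,2],[0,0,0.1,0,2],[0,0,0,0,2]]'
```

```text
t: 13.32
position: [0.5517, 0.1559, 0.0658]
eef_rot: [[-0.971, 0.238, 0.002], [0.238, 0.971, 0.001], [-0.002, 0.001, -1.0]]
contact_force: [-0.6, 0.4, -0.6]
opening: 0.0249
finger_force: 25.0
t: 13.57
position: [0.5512, 0.1563, 0.0631]
eef_rot: [[-0.971, 0.238, 0.001], [0.238, 0.971, 0.001], [-0.001, 0.001, -1.0]]
contact_force: [0.2, -0.0, -1.6]
opening: 0.0253
finger_force: 25.0
```

```bash
python3 -m jog '[[0,0,0.15,0,2],[0,0,0.15,0,2],[0,0,0.1,0,2],[0,0,0,0,2]]'|grep -E 'pos|cont'; python3 -m jog '[[0,0,0.1,0,2],[0,0,0.1,0,2],[0,0,0,0,2]]'|grep -E 'pos|cont'
```

```text
position: [0.5507, 0.156, 0.0579]
contact_force: [0.4, -0.7, -2.0]
position: [0.5509, 0.156, 0.056]
contact_force: [-0.4, -0.7, -0.9]
```

```bash
python3 -m jog '[[0,0,0.05,0,2],[0,0,0,0,2]]'|grep -E 'pos|cont'; python3 -m jog '[[0,0,0.1,0,2],[0,0,0,0,2]]'|grep -E 'pos|cont'
```

```text
position: [0.551, 0.156, 0.0561]
contact_force: [-0.4, -0.0, -0.1]
position: [0.5514, 0.1559, 0.0559]
contact_force: [-2.1, -1.4, 5.6]
```

```bash
python3 -m jog '[[0,0,-0.05,0,4.5],[0,0,0,0,4.5],[0,0,0,0,4.5],[0,0,0,0,4.5],[0,0,0,0,4.5],[0,0,-1,0,4.5],[0,0,-2,0,4.5],[0,0,-3,0,4.5],[0,0,-4,0,4.5],[0,0,0,0,4.5]]'; python3 -c "
from h import *
snap('wrist','w5');s=ctrl.observe()
f=np.array([.4845,.1725,.061]);print(togo(f-.05*np.array([.971,-.2385,0])))"
```

```text
t: 15.32
position: [0.5544, 0.1566, 0.1655]
eef_rot: [[-0.971, 0.238, 0.013], [0.238, 0.971, 0.004], [-0.012, 0.007, -1.0]]
contact_force: [0.4, 0.5, 2.2]
opening: 0.0451
finger_force: 0.0
[12.13395118 -0.16873224  9.98488732]
```

```bash
python3 -m jog '[[3,0,0,0,0],[3,0,0,0,0],[3,0,0,0,0],[3.1,0,0,0,0],[0,0,0,0,0],[0,0,0,0,0]]'; python3 -c "
from h import *
a=snap('top','t6')['color'];b=snap('side','s6')['color'];w=load('w5')['color']
f=lambda i,x,y,w,h,W,H:cv2.resize(i[y:y+h,x:x+w],(W,H),interpolation=cv2.INTER_CUBIC)
cv2.imwrite('pics/c6.png',np.hstack([f(a,180,140,120,120,400,400),f(b,230,130,120,120,400,400)]))
print(togo([.436,.184,.061]))"
```

```text
t: 15.87
position: [0.4327, 0.1854, 0.1561]
eef_rot: [[-0.972, 0.236, 0.001], [0.236, 0.972, 0.002], [-0.001, 0.002, -1.0]]
contact_force: [0.2, -0.4, 0.9]
opening: 0.0002
finger_force: 0.0
[-0.24151494 -0.04143923  9.46872984]
```

View pics/c6.png

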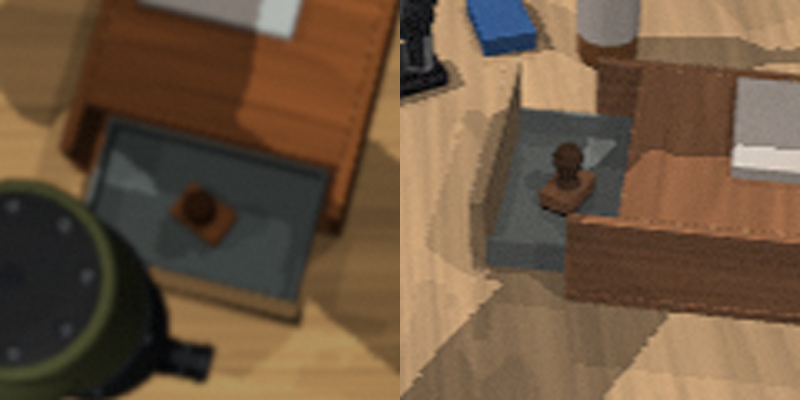

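The stamp stands upright in the tray, with its knob at (200,208) in the top crop. Now I'll shut the drawer.

```bash
python3 -m jog '[[0,0,3,0,0],[0,0,3,0,0],[0,0,2.5,0,0],[0,0,1,0,0],[0,0,0,0,0],[-1,0,0,0,0],[-1,0,0,0,0],[-1,0,0,0,0],[0,0,0,0,0],[0,0,0,0,0]]'; python3 -m jog '[[-0.1,0,0,0,0],[-0.1,0,0,0,0],[-0.1,0,0,0,0],[-0.1,0,0,0,0],[-0.1,0,0,0,0],[-0.1,0,0,0,0],[-0.1,0,0,0,0],[-0.1,0,0,0,0],[-0.1,0,0,0,0],[-0.1,0,0,0,0],[-0.1,0,0,0,0],[-0.1,0,0,0,0],[-0.1,0,0,0,0],[-0.1,0,0,0,0],[-0.1,0,0,0,0],[-0.1,0,0,0,0],[-0.1,0,0,0,0],[-0.1,0,0,0,0]]'
```

```text
t: 16.8
position: [0.4636, 0.1775, 0.0609]
eef_rot: [[-0.971, 0.239, 0.0], [0.239, 0.971, 0.0], [-0.0, 0.001, -1.0]]
contact_force: [-0.2, -0.3, -0.1]
opening: -0.0
finger_force: 0.0
t: 18.3
position: [0.48, 0.1734, 0.0604]
eef_rot: [[-0.971, 0.238, -0.0], [0.238, 0.971, 0.0], [0.0, -0.0, -1.0]]
contact_force: [-1.6, 0.1, 1.8]
opening: -0.0001
finger_force: 1.3
```

```bash
python3 -m jog '[[-0.12,0,0,0,0],[-0.12,0,0,0,0],[-0.12,0,0,0,0],[-0.12,0,0,0,0],[-0.12,0,0,0,0],[-0.12,0,0,0,0],[-0.12,0,0,0,0],[-0.12,0,0,0,0],[-0.12,0,0,0,0],[-0.12,0,0,0,0],[-0.12,0,0,0,0],[-0.12,0,0,0,0],[-0.12,0,0,0,0],[-0.12,0,0,0,0],[-0.12,0,0,0,0],[-0.12,0,0,0,0],[-0.12,0,0,0,0],[-0.12,0,0,0,0],[-0.12,0,0,0,0],[-0.12,0,0,0,0]]'|grep -E 'pos|cont'|bash ok.sh && python3 -m jog '[[-0.12,0,0,0,0],[-0.12,0,0,0,0],[-0.12,0,0,0,0],[-0.12,0,0,0,0],[-0.12,0,0,0,0],[-0.12,0,0,0,0],[-0.12,0,0,0,0],[-0.12,0,0,0,0],[-0.12,0,0,0,0],[-0.12,0,0,0,0],[-0.12,0,0,0,0],[-0.12,0,0,0,0],[-0.12,0,0,0,0],[-0.12,0,0,0,0],[-0.12,0,0,0,0],[-0.12,0,0,0,0],[-0.12,0,0,0,0],[-0.12,0,0,0,0],[-0.12,0,0,0,0],[-0.12,0,0,0,0]]'|grep -E 'pos|cont'|bash ok.sh && python3 -m jog '[[-0.12,0,0,0,0],[-0.12,0,0,0,0],[-0.12,0,0,0,0],[-0.12,0,0,0,0],[-0.12,0,0,0,0],[-0.12,0,0,0,0],[-0.12,0,0,0,0],[-0.12,0,0,0,0],[-0.12,0,0,0,0],[-0.12,0,0,0,0],[-0.12,0,0,0,0],[-0.12,0,0,0,0],[-0.12,0,0,0,0],[-0.12,0,0,0,0],[-0.12,0,0,0,0],[-0.12,0,0,0,0],[-0.12,0,0,0,0],[-0.12,0,0,0,0],[-0.12,0,0,0,0],[-0.12,0,0,0,0]]'|grep -E 'pos|cont'|bash ok.sh
```

```text
F 4.5
F 4.1
F 5.4position: [0.55, 0.1562, 0.0603]
contact_force: [-5.1, -1.9, 4.5]
```

```bash
python3 -m jog '[[-0.08,0,0,0,0],[-0.08,0,0,0,0],[-0.08,0,0,0,0],[-0.08,0,0,0,0],[-0.08,0,0,0,0],[-0.08,0,0,0,0],[-0.08,0,0,0,0],[-0.08,0,0,0,0],[-0.08,0,0,0,0],[-0.08,0,0,0,0]]'|grep -E 'pos|cont'|bash ok.sh && python3 -m jog '[[-0.05,0,0,0,0],[-0.05,0,0,0,0]]'|grep -E "pos|cont"|bash ok.sh && python3 -m jog '[[-0.05,0,0,0,0],[-0.05,0,0,0,0]]'|grep -E "pos|cont"|bash ok.sh && python3 -m jog '[[-0.05,0,0,0,0],[-0.05,0,0,0,0]]'|grep -E "pos|cont"|bash ok.sh && python3 -m jog '[[-0.05,0,0,0,0],[-0.05,0,0,0,0]]'|grep -E "pos|cont"|bash ok.sh && python3 -m jog '[[-0.05,0,0,0,0],[-0.05,0,0,0,0]]'|grep -E "pos|cont"|bash ok.sh
```

```text
F 5.8
F 6.2
F 6.0
F 5.3
F 5.5
F 5.8position: [0.5625, 0.1531, 0.0603]
contact_force: [-5.5, -1.9, 3.8]
```

```bash
python3 -m jog '[[-0.05,0,0,0,0],[-0.05,0,0,0,0]]'|grep -E "pos|cont"|bash ok.sh && python3 -m jog '[[-0.05,0,0,0,0],[-0.05,0,0,0,0]]'|grep -E "pos|cont"|bash ok.sh && python3 -m jog '[[-0.05,0,0,0,0],[-0.05,0,0,0,0]]'|grep -E "pos|cont"|bash ok.sh && python3 -m jog '[[-0.05,0,0,0,0],[-0.05,0,0,0,0]]'|grep -E "pos|cont"|bash ok.sh && python3 -m jog '[[-0.04,0,0,0,0],[-0.04,0,0,0,0]]'|grep -E "pos|cont"|bash ok.sh && python3 -m jog '[[-0.04,0,0,0,0],[-0.04,0,0,0,0]]'|grep -E "pos|cont"|bash ok.sh && python3 -m jog '[[-0.04,0,0,0,0],[-0.04,0,0,0,0]]'|grep -E "pos|cont"|bash ok.sh
```

```text
F 7.0
F 6.5
F 6.0
F 6.4
F 6.1
F 6.2
F 7.3position: [0.5685, 0.1516, 0.0603]
contact_force: [-6.8, -2.7, 6.5]
```

```bash
python3 -m jog '[[-0.03,0,0,0,0],[0,0,0,0,0]]'|grep -E "pos|cont"|bash ok.sh && python3 -m jog '[[-0.04,0,0,0,0],[-0.02,0,0,0,0]]'|grep -E "pos|cont"|bash ok.sh && python3 -m jog '[[-0.04,0,0,0,0],[-0.02,0,0,0,0]]'|grep -E "pos|cont"|bash ok.sh
```

```text
F 8.7position: [0.5687, 0.1515, 0.0603]
contact_force: [-8.6, -1.2, 6.4]
```

```bash
python3 -m jog '[[-0.03,0,0,0,0],[0,0,0,0,0]]'|grep -E "pos|cont"|bash ok.sh
```

```text
F 8.7position: [0.5688, 0.1514, 0.0603]
contact_force: [-8.5, -1.9, 6.5]
```

```bash
python3 -m jog '[[-0.03,0,0,0,0],[0,0,0,0,0]]'|grep -E "pos|cont"|bash ok.sh
```

```text
F 8.6position: [0.569, 0.1514, 0.0603]
contact_force: [-8.4, -1.8, 5.8]
```

```bash
python3 -m jog '[[-0.04,0,0,0,0],[0,0,0,0,0]]'|grep -E "pos|cont"|bash ok.sh
```

```text
F 10.1position: [0.5692, 0.1514, 0.0603]
contact_force: [-10.0, -1.4, 7.0]
```

```bash
python3 -m jog '[[-0.03,0,0,0,0],[0,0,0,0,0]]'|grep -E "pos|cont"|bash ok.sh
```

```text
F 11.3position: [0.5694, 0.1513, 0.0603]
contact_force: [-11.3, -0.5, 6.9]
```

```bash
python3 -m jog '[[3,0,0,0,0],[3,0,0,0,0],[3,0,0,0,0],[3,0,0,0,0],[0,0,-4,0,0],[0,0,-4,0,0],[0,0,-2,0,0],[0,-3,0,0,0],[0,-3,0,0,0],[0,-3,0,0,0],[0,-3,0,0,0],[0,-3,0,0,0],[0,-3,0,0,0],[0,-3,0,0,0],[0,0,0,0,0],[0,0,0,0,0]]'; python3 -c "
from h import *
a=snap('top','t7')['color'];b=snap('side','s7')['color']
f=lambda i,x,y,w,h,W,H:cv2.resize(i[y:y+h,x:x+w],(W,H),interpolation=cv2.INTER_CUBIC)
cv2.imwrite('pics/c7.png',np.hstack([f(a,180,100,140,140,400,400),f(b,160,120,220,220,400,400)]))"
```

```text
t: 28.3
position: [0.4044, -0.0248, 0.1606]
eef_rot: [[-0.971, 0.24, 0.003], [0.24, 0.971, 0.001], [-0.002, 0.002, -1.0]]
contact_force: [0.4, -0.2, 0.2]
opening: -0.0002
finger_force: 0.0
```

View pics/c7.png

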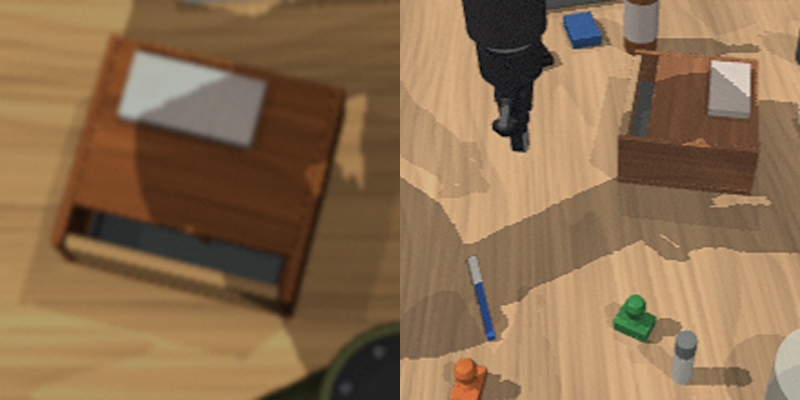

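The drawer is shut and flush with the cheeks, and it has stayed so for about a second with the robot clear. The other objects are where they were.

```bash
python3 -c "
from h import *
print(ctrl.sign_off())"
```

```text
the job is handed in; nothing more can be done
None
```

The job is handed in: the drawer was sprung open, the wooden stamp stood upright in it, and the drawer was pushed shut again and stayed latched, with about 11 N the highest push measured along the front and about 28 s used.

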